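Finish the drip stand and hold the canister's cap over it

ROBOT

A 6-joint arm with a two-finger parallel gripper is mounted at the origin on the work surface. World frame = base frame: x ahead of the robot, y to its left, z up, the work surface at z = 0. Lengths are in mm, angles in rad, forces in N, time in s.
With the tool pointing down it reaches from about 275 to 750 mm from the base axis. Payload 10.2 kg.
Tool frame: the origin (TCP) lies at the centre of the arm's flange, where the gripper is bolted on; the fingertips stand 166 mm ahead of it and the grasp point (between the pads) lies 147 mm ahead of it; z points along the fingers, y is the direction in which the jaws open and shut (so a half turn about z gives the same grasp; the last joint's range is limited). The gripper opens to 88 mm and grips with 3 to 60 N. Pads are 18 mm wide; open, the fingers measure 123 mm over their backs; the gripper's body (75 mm by 187 mm) begins 45 mm behind the grasp point.
Start: joints at [1.113, 0.313, 1.498, -0, 1.331, -0.223], TCP at [122.154, 510.599, 404.72] pointing down, gripper open.
Joint ranges: [-2.94, 2.94], [-0.97, 2.17], [0.19, 2.56], [-1.23, 4.37], [0.02, 3.11], [-2.88, 2.88]. Speed limits (rad/s): [2.39, 2.39, 3.01, 3.14, 3.14, 3.14].

INTERFACE

Orientations are given as a 3x3 rotation matrix whose columns are the frame's x, y, z axes.
In Python, from station import robot gives the robot as it stands.
- The arm moves only by the tool servo_tool, never from a script. Its arguments are lists of equal length, an entry for each row: "xyz": the shift along the tool's x, y, z in units of 0.15 m (1.0 is 0.15 m), a list of three; "delta_rot": the turn, a rotation vector about the tool's x, y, z in units of 0.1 rad (1.0 is 0.1 rad), a list of three; "hand": the opening, from 0 (shut) to 1 (fully open). In form: {"xyz": [[x, y, z], ...], "delta_rot": [[ax, ay, az], ...], "hand": [hand, ...]}. A call has 1 to 10 rows; each row shifts and turns the pose as measured when the row begins, along the tool's axes as they then stand; what a row does not reach is not made up. A row lasts 1/12 s, in which the tool goes at most 41.7 mm and 7.16 degrees, less where a joint would pass 70% of its speed; a pose out of reach is approached as far as the arm can. A call with a number of a shift or a turn outside -1 to 1 is refused whole. A call with a gripper value outside its range is refused whole. The fingers move at their own pace and stop on an object; "grip_force" is the grip in N (left out, the last holds). Time passes only in rows, so rows that do not move let the fingers close. It gives the time, the measured TCP pose, the force and the opening at its end, in the units of the state.
- robot.observe(): the state, without advancing time (a new reading comes with each control period).
- robot.camera(name): name is "scene" or "top"; returns the picture (400x640x3 uint8, red, green, blue); there is no depth.
- robot.camera_params(name): a dict with "fx", "fy", "cx", "cy" (pixels), "world_from_camera" (4x4, takes a point from camera to world coordinates). Camera axes: x right, y up, looking along -z (the intrinsics and any distortion apply to the point x, -y, -z); pixel columns grow to the right and rows downward; lengths in mm; the calibration is good to about 2 mm. A picture is of the moment at which its call begins. camera_params takes no time and is no camera call.
- robot.job_done(): hands the job in, once; it reports no verdict.
Trained networks look in the newest picture that a camera, given by its name, has taken for a name from the list of things; names that differ only in an ending like _2 or _b are one class to them, and where a whole thing is asked for, a point or a joint stands for the part that bears it (a point fixed in the world has none). Each returns a list of dicts, best first, with "score" (0 to 1); they miss things now and then, are a little off and sometimes report something else, mostly with a low value. They report only what shows in the picture. A call takes as long as a camera call. They do not tell look-alikes from the thing itself.
- robot.trace(thing, camera): "mask" (400x640 bool, what is visible of it).
- robot.mark_of(thing, camera): "location" ([x, y, z] in mm, in the coordinates of the camera as it stood for that picture, good to about 4 mm: a listed point, or the origin of a listed thing).
The state is a dict: "t": time; "joint_pos": joint angles; "qd": joint speeds; "joint_torque": joint torques, N m; "eef_pos": TCP position; "tool_rot": TCP orientation; "contact_force": force on the tool from outside, world axes, zero at the start; "wrist_torque": the same for the moment, N m; "finger_gap": finger opening in mm.
Only numpy, scipy, OpenCV 4.12 (cv2) and the standard library are available. Lean on these libraries where they do the work, as an engineer would, in place of code of your own. Each camera call takes 0.05 s, during which the arm holds its last target. There are 200 camera calls.

TASK

Finish the wooden drip stand by laying the two loose slats crosswise over its top layer, each straight above one of the bottom slats; then twist the round steel cap off the white canister and hold it, mouth down, above the middle of the stand, at least 5 cm clear of the slats. The cap's thread may be left- or right-handed: if it stops dead one way, turn it the other. Finish while still holding the cap there, and leave everything else standing where it is.

Things in the scene. Friction and masses are not known exactly. Their poses are not given: they have to be found in the camera images.
- canister: White plastic refill canister, 90 mm diameter, bolted to the table on a 110 mm square steel foot. Origin: centre of its underside on the table, z up. The shoulder on which the cap's rim sits is 110 mm up; under the cap is a 16 mm tall neck.
- cap: Loose steel cap on the canister, 62 mm diameter and 24 mm tall, with a round grip knob upright in its middle: 24 mm diameter, reaching from 24 to 58 mm above the rim; 0.1 to 0.16 kg. Origin: centre of the rim (its underside), z up; x points to a small black mark on its top.
- canister_neck (a point): Centre of the shoulder the cap sits on. Quarter-turn thread: as found, the cap lifts only 2 mm. One way it stops dead within 30 degrees (over 0.4 N m; a stronger twist slips in the grip); the other way it turns freely (under 0.25 N m), and 60 to 110 degrees from its start lifts straight off; 30 mm of lift clears the neck. The right way varies from run to run, unseen.
- stand: Drip stand, fixed to the table: a 150 mm square steel pan, 6 mm thick, with two pinned crosswise layers of wooden slats, each 120 x 24 x 14 mm. Origin: centre of the pan's underside. Bottom slats run along the stand's x, centred at y = +40 and -40 mm; the next two along its y, at x = +40 and -40 mm.
- stand_top (a point): Middle of the stand's second layer, level with its top, 34 mm above the table; axes as the stand's. The missing third layer goes on here, laid like the bottom one: slats along x, at y = +40 and -40 mm.
- slat_a: Loose wooden slat 120 (x) x 24 (y) x 14 (z) mm, 30 g, lying flat on the table between canister and stand. Origin: centre of its underside. It and the other slat are alike and may change places.
- slat_b: The other loose slat, the same.
- dispenser: Bystander: white pump soap dispenser with steel press button, 68 mm diameter, 158 mm tall, in the low rubbery tray beyond the slats. Origin: centre of its underside.
- nozzle: Bystander: small chrome nozzle, 32 mm diameter, 42 mm tall, standing near the canister. Origin: centre of its underside.
- nozzle_2: Bystander: the same kind of nozzle, standing in the tray. Origin: centre of its underside.
- spray_spare: Bystander: charcoal spray bottle, 66 mm diameter, 201 mm tall, to the left of the stand. Origin: centre of its underside.
- dish: Bystander: small white cup, 60 mm diameter, 45 mm tall, on the robot's side of the stand. Origin: centre of its underside.
- jar: Bystander: glass jar, 48 mm diameter, 50 mm tall, beyond the stand. Origin: centre of its underside.
- brush: Bystander: brush 200 mm long lying to the left of the stand. Origin: centre of its underside.
Mind the look-alikes: they are no part of the job. What is meant by the canister is not turquoise, and is the smaller of those in its own colour.

How it is judged (in metres and radians):
On the way, in this order (a step that is already met when the one before it is completed fails the run):
1. both slats lie crosswise on the stand, each above a bottom slat, let go and at rest (((y of slat_a in the frame of stand between 0.025 and 0.055 m and x of slat_a in the frame of stand between -0.02 and 0.02 m and z of slat_a in the frame of stand between 0.031 and 0.037 m and angle between the x axis of each of slat_a, slat_b and the x axis of stand, either way round below 0.2 rad and angle between each of slat_a, slat_b's own z axis and vertical below 0.1 rad and y of slat_b in the frame of stand between -0.055 and -0.025 m and x of slat_b in the frame of stand between -0.02 and 0.02 m and z of slat_b in the frame of stand between 0.031 and 0.037 m) or (y of slat_a in the frame of stand between -0.055 and -0.025 m and x of slat_a in the frame of stand between -0.02 and 0.02 m and z of slat_a in the frame of stand between 0.031 and 0.037 m and angle between the x axis of each of slat_a, slat_b and the x axis of stand, either way round below 0.2 rad and angle between each of slat_a, slat_b's own z axis and vertical below 0.1 rad and y of slat_b in the frame of stand between 0.025 and 0.055 m and x of slat_b in the frame of stand between -0.02 and 0.02 m and z of slat_b in the frame of stand between 0.031 and 0.037 m)) and contact force between the fingers and slat_a below 0.05 N and contact force between the fingers and slat_b below 0.05 N and linear speed of each of slat_a, slat_b below 0.02 m/s), for 0.2 s.
2. the gripper holds the cap lifted clear off the canister's neck (contact force between the fingers and cap above 1 N and z of cap in the frame of canister above 0.135 m and contact force between cap and canister below 0.05 N), for 0.2 s.
At the end, for the whole second after the job is handed in: Slats lie flat as third layer, within 0.2 rad, 15 mm sideways and 20 mm lengthwise of straight above the bottom ones, untouched, at rest; gripper holds cap still, within 0.35 rad of mouth down, within 40 mm of the stand's middle, rim 42 mm or more above the slats, touching nothing else (all of step 1 and contact force between the fingers and cap above 1 N and angle between cap's own z axis and vertical below 0.35 rad and contact force between cap and canister below 0.05 N and contact force between cap and stand below 0.05 N and contact force between cap and slat_a below 0.05 N and contact force between cap and slat_b below 0.05 N and horizontal distance between cap and stand below 0.04 m and height (world z) of cap above 0.09 m and linear speed of cap below 0.03 m/s); the arm keeps its last pose, push and grip.
It fails at once if a bystander is shifted by more than 30 mm (distance of any of dispenser, nozzle, nozzle_2, spray_spare, dish, jar, brush from where it was at the start of the episode above 0.03 m).
It also fails if it takes over 72 s, if anything falls off the work surface, if the arm or the gripper's body presses on something with over 40 N, if the wrist force passes 120 N, or if a joint passes its speed limit or range.

## Working session

There is one attempt and no reset: what is moved stays moved. The work goes in short steps, Python scripts to look and compute and a tool call to move; the robot and the scene stay as the last step left them, time stands still between calls to the robot, and variables do not carry over. Pictures are saved under pics/ and viewed, about 8 in all and at most 12, crops included, and the job is handed in when it is done.

Besides the shell and the picture viewer there is one more tool, called after ">>>" as a command line: name --argument value ..., lists and objects as JSON in quotes. servo_tool: Moves the arm, as the interface text tells. Its arguments: {"type":"object","properties":{"xyz":{"type":"array"},"delta_rot":{"type":"array"},"hand":{"type":"array"},"grip_force":{"type":"number"}},"required":["xyz","delta_rot","hand"]}

```bash
mkdir -p pics; cat > h.py <<'E'
import numpy as np, cv2
from station import robot
def w(cam,p):
    T=np.array(robot.camera_params(cam)["world_from_camera"]); return (T@np.r_[p,1])[:3]
def px(cam,P):
    c=robot.camera_params(cam); q=np.linalg.inv(np.array(c["world_from_camera"]))@np.r_[P,1]
    return np.array([c["cx"]+c["fx"]*q[0]/-q[2], c["cy"]+c["fy"]*-q[1]/-q[2]])
def ray(cam,u,v,z):
    c=robot.camera_params(cam);T=np.array(c["world_from_camera"])
    d=T[:3,:3]@np.array([(u-c["cx"])/c["fx"],-(v-c["cy"])/c["fy"],-1]);o=T[:3,3]
    return o+d*(z-o[2])/d[2]
def snap(cam,name):
    im=robot.camera(cam); cv2.imwrite("pics/"+name,im[:,:,::-1]); return im
E
python3 - <<'E'
from h import *
np.set_printoptions(precision=1,suppress=True)
print(robot.observe())
for c in("top","scene"):
    snap(c,c+"0.png"); p=robot.camera_params(c); print(c,p)
    for t in["canister","cap","canister_neck","stand","stand_top","slat_a","dispenser","nozzle","spray_spare","dish","jar","brush"]:
        for d in robot.mark_of(t,c):
            if d["score"]>.2:
                P=w(c,d["location"]); print(t,round(d["score"],2),P,px(c,P))
E
```

```text
{'t': 0.0, 'joint_pos': array([ 1.1,  0.3,  1.5, -0. ,  1.3, -0.2]), 'qd': array([ 0.,  0., -0.,  0., -0.,  0.]), 'joint_torque': array([ -0. , -40.2, -25.2,   0.1,   0. ,  -0. ]), 'eef_pos': array([122.2, 510.6, 404.2]), 'tool_rot': array([[-1. ,  0.2, -0. ],
       [ 0.2,  1. , -0. ],
       [ 0. , -0. , -1. ]]), 'contact_force': array([ 0.3, -0.2, -0.2]), 'wrist_torque': array([-0.1,  0. , -0. ]), 'finger_gap': 88.21324542340204}
top {'fx': 515.539293789571, 'fy': 515.539293789571, 'cx': 322.3853224163838, 'cy': 205.41189181803594, 'world_from_camera': array([[   0. ,    1. ,   -0.1,  442.5],
       [  -1. ,    0. ,   -0. ,  -45. ],
       [  -0. ,    0.1,    1. , 1591.6],
       [   0. ,    0. ,    0. ,    1. ]])}
canister 0.92 [ 434.6 -543.1    2.5] [485.5 249. ]
canister 0.81 [ 318.1 -343.7    2.2] [420.8 286.8]
canister 0.58 [ 562.8 -347.     2.4] [421.3 206.9]
cap 0.58 [ 563.3 -346.9  112.7] [428.5 203.8]
canister_neck 0.95 [ 424.8 -542.   160.7] [503.2 252.9]
canister_neck 0.85 [ 317.9 -343.3  113.4] [428.1 290. ]
canister_neck 0.79 [ 559.  -349.1  110.5] [429.1 205.4]
stand
[... 1226 characters left out ...]
58 [ 314.9 -344.4  109.7] [219.2 135.4]
stand 0.83 [550.8 219.   -1.2] [400.4 223.7]
stand_top 0.81 [558.3 225.5  40.2] [405. 218.]
slat_a 0.84 [ 512.5 -139.6    2.7] [281.6 208.8]
slat_a 0.58 [ 557.6 -347.9    3.2] [210.7 218.8]
slat_a 0.52 [550.8  27.2   4.4] [336.3 220.6]
dispenser 0.75 [ 753.  -162.9    8. ] [266.  279.5]
dispenser 0.37 [ 423.6 -221.8   -1.6] [257.9 185.9]
nozzle 0.64 [755.8 -45.8   5. ] [309.  282.3]
nozzle 0.52 [ 422.7 -221.9    5.1] [257.7 184.4]
spray_spare 0.61 [652.4 475.3   4.5] [493.9 255.3]
dish 0.62 [379.5 120.7   5. ] [365.8 177.2]
jar 0.66 [700.8  59.8   2.9] [347.7 265.9]
jar 0.27 [754.1 -43.9   3.5] [309.7 282. ]
brush 0.86 [413.3 454.3   2. ] [471.6 189.2]
```

View pics/top0.png

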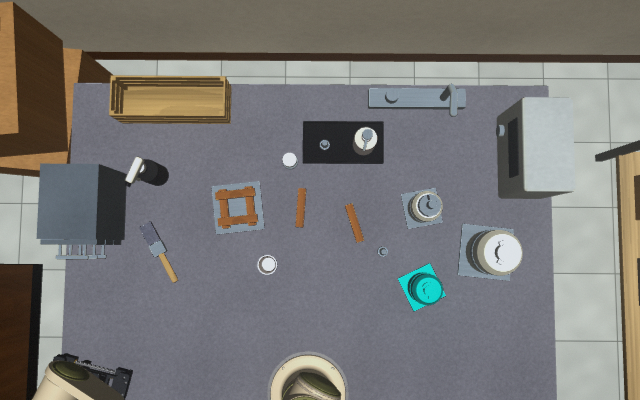

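View pics/scene0.png

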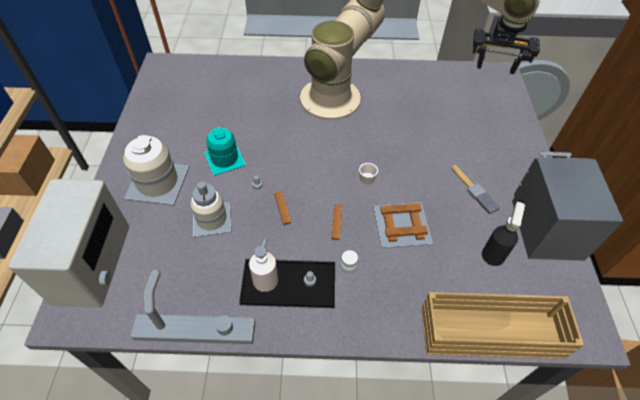

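```bash
python3 - <<'E'
from h import *
np.set_printoptions(precision=1,suppress=True)
im=cv2.imread("pics/top0.png"); sc=cv2.imread("pics/scene0.png")
def crop(a,x,y,s=45,k=6): return cv2.resize(a[y-s:y+s,x-s:x+s],None,fx=400/(2*s),fy=400/(2*s),interpolation=cv2.INTER_CUBIC)
cv2.imwrite("pics/c1.png",np.hstack([crop(im,238,208,32),crop(im,425,206,32)]))
print("robot cam mark frames")
hsv=cv2.cvtColor(im,cv2.COLOR_BGR2HSV)
for cam,a in(("top",im),("scene",sc)):
  for d in robot.trace("slat_a",cam)+robot.trace("stand",cam):
    m=d["mask"].astype(np.uint8); ys,xs=np.nonzero(m)
    P=np.array([ray(cam,x,y,14)[:2] for x,y in zip(xs,ys)],np.float32)
    r=cv2.minAreaRect(P); print(cam,round(d["score"],2),m.sum(),xs.mean(),ys.mean(),P.mean(0),r)
# colour segmentation
hsv=cv2.cvtColor(im,cv2.COLOR_BGR2HSV); print(hsv[205,301],hsv[222,354],hsv[193,240])
m=cv2.inRange(hsv,(3,110,60),(18,255,255)); m[:,:200]=0;m[:,400:]=0;m[:170]=0;m[260:]=0
n,L,S,C=cv2.connectedComponentsWithStats(m)
for i in range(1,n):
  if S[i,4]>100:
    z=34 if S[i,2]>35 else 10
    ys,xs=np.nonzero(L==i); P=np.array([ray("top",x,y,z)[:2] for x,y in zip(xs,ys)],np.float32)
    print(S[i],C[i],z,P.mean(0),cv2.minAreaRect(P), np.degrees(np.arctan2(*np.linalg.svd(P-P.mean(0),full_matrices=False)[2][0][::-1])))
E
```

```text
robot cam mark frames
top 0.81 304 300.4506578947368 206.96381578947367 [559.1  25.9] ((559.1256103515625, 25.864673614501953), (24.201377868652344, 117.74292755126953), 85.87633514404297)
top 0.71 305 354.0262295081967 222.40327868852458 [ 512.9 -138.6] ((512.3231201171875, -138.85499572753906), (119.85183715820312, 24.503013610839844), 17.7099609375)
top 0.17 803 417.02864259028644 209.23661270236613 [ 554.6 -331.7] ((558.287109375, -342.9915466308594), (107.79769134521484, 107.96678161621094), 10.72527027130127)Traceback (most recent call last):
  File "<stdin>", line 11, in <module>
  File "h.py", line 9, in ray
    c=robot.camera_params(cam);T=np.array(c["world_from_camera"])
ValueError: time passes only in moves, steps and waits
```

View pics/c1.png

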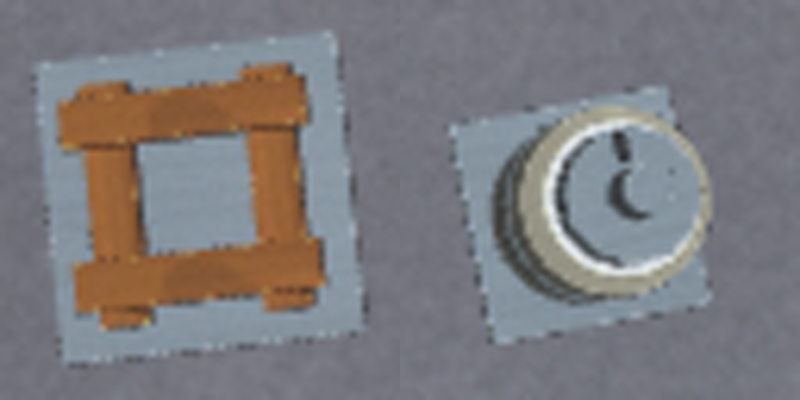

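The crop shows the stand with its upper layer running across the picture (about along world y), so the third layer runs about along world x. Three canisters could be meant: top (425,207) small white with a steel cap, (500,252) large white, and (425,288) turquoise. The one meant is (425,207), the smaller white one, and the crop on the right confirms it.

```bash
sed -i 's/^def w(/CP={}\ndef cp(c):\n    if c not in CP: CP[c]=robot.camera_params(c)\n    return CP[c]\ndef w(/; s/=robot.camera_params(cam)/=cp(cam)/; s/np.array(robot.camera_params(cam)/np.array(cp(cam)/' h.py; python3 - <<'E'
from h import *
np.set_printoptions(precision=1,suppress=True)
im=cv2.imread("pics/top0.png"); hsv=cv2.cvtColor(im,cv2.COLOR_BGR2HSV)
def fit(m,z,l=""):
    ys,xs=np.nonzero(m); P=np.array([ray("top",x,y,z)[:2] for x,y in zip(xs,ys)],np.float32)
    v=np.linalg.svd(P-P.mean(0),full_matrices=False)[2][0]
    print(l,len(xs),P.mean(0),cv2.minAreaRect(P),np.degrees(np.arctan2(v[1],v[0])))
m=cv2.inRange(hsv,(3,110,60),(18,255,255)); m[:,:200]=0;m[:,400:]=0;m[:170]=0;m[260:]=0
n,L,S,C=cv2.connectedComponentsWithStats(m)
for i in range(1,n):
  if S[i,4]>100:
    if S[i,2]>30:
        fit(L==i,34,"stand")
        # upper-layer slats: corners from crop (scale 6.25, origin 206,176)
        for c in ([(57,103),(302,72),(310,122),(64,150)],[(75,264),(320,237),(326,283),(80,315)],[(37,65),(333,32),(367,328),(66,364)]):
            z=6 if c[0][0]==37 else 34
            Q=np.array([ray("top",206+(a+.5)/6.25-.5,176+(b+.5)/6.25-.5,z)[:2] for a,b in c]); 
            e=Q[1]-Q[0];f=Q[2]-Q[3]; print(Q.mean(0),np.degrees(np.arctan2(e[1],e[0])),np.degrees(np.arctan2(f[1],f[0])),np.linalg.norm(e))
    else: fit(L==i,12,"slat")
for a in range(0,4):pass
# cap: circle of top disc in crop: centre ~ (625,195)->
c=((625-400)/6.25+393,(195)/6.25+174); print("cap", ray("top",*c,134), ray("top",*c,110))
# foot corners
Q=np.array([ray("top",393+(a-400)/6.25,174+b/6.25,3)[:2] for a,b in [(450,128),(665,88),(710,298),(493,343)]]);print("foot",Q.mean(0))
Q=[px("top",np.r_[560,219,40])];print(Q, cp("top")["world_from_camera"])
E
```

```text
stand 949 [556.4 219.9] ((556.2537841796875, 220.45156860351562), (117.67974853515625, 118.7037582397461), 6.820435047149658) 99.853226
[597.3 224.5] -82.34360314929377 -83.0734299624252 119.89684394286736
[518.1 214.6] -83.29333995377907 -82.1731877474305 119.22380136314497
[558.  219.8] -83.19569798374089 -82.7726653026089 147.3654221129137
slat 293 [558.8  26.3] ((558.95361328125, 26.19739532470703), (23.09588623046875, 118.07546997070312), 86.23955535888672) 176.39601
slat 289 [ 512.6 -139. ] ((512.4718017578125, -138.93138122558594), (118.02132415771484, 22.920377731323242), 17.865955352783203) -162.001
cap [ 557.8 -343.9  134. ] [ 559.6 -348.8  110. ]
foot [ 558.6 -348.2]
[array([236.1, 205.6])] [[   0.     1.    -0.1  442.5]
 [  -1.     0.    -0.   -45. ]
 [  -0.     0.1    1.  1591.6]
 [   0.     0.     0.     1. ]]
```

```bash
cat >> h.py <<'E'
def state():
    o=robot.observe(); R=np.array(o["tool_rot"]); return o,np.array(o["eef_pos"]),R
def plan(target,yaw=None,n=10,start=None):
    """rows to reach TCP target (mm), yaw = world angle (deg) of tool y; from measured pose"""
    from scipy.spatial.transform import Rotation as Ro
    o,p,R=state(); 
    if start is not None: p,R=start
    Rt=R
    if yaw is not None:
        c,s=np.cos(np.radians(yaw)),np.sin(np.radians(yaw)); Y=np.array([c,s,0]);Z=np.array([0,0,-1.]);
        if Y@R[:,1]<0:Y=-Y
        Rt=np.column_stack([np.cross(Y,Z),Y,Z])
    rv=Ro.from_matrix(R.T@Rt).as_rotvec(); d=(np.array(target)-p)/n; Rk=Ro.from_matrix(R); xs=[]
    for k in range(n):
        xs.append((Rk.as_matrix().T@d/150).round(3).tolist()); Rk=Rk*Ro.from_rotvec(rv/n)
    print("q",np.round(o["joint_pos"],2),"p",p.round(1),"step mm",np.linalg.norm(d).round(1)); print("xyz",xs); print("rot",(rv/n/.1).round(3).tolist())
    return np.array(target,float),Rt
E
python3 - <<'E'
from h import *
s=plan([450,150,330],None,11)
plan([559,26,260],86.3,6,start=s)
E
```

```text
q [ 1.11  0.31  1.5  -0.    1.33 -0.22] p [122.2 510.6 404.7] step mm 44.8
xyz [[-0.244, -0.166, 0.045], [-0.244, -0.166, 0.045], [-0.244, -0.166, 0.045], [-0.244, -0.166, 0.045], [-0.244, -0.166, 0.045], [-0.244, -0.166, 0.045], [-0.244, -0.166, 0.045], [-0.244, -0.166, 0.045], [-0.244, -0.166, 0.045], [-0.244, -0.166, 0.045], [-0.244, -0.166, 0.045]]
rot [0.0, 0.0, 0.0]
q [ 1.11  0.31  1.5  -0.    1.33 -0.22] p [450. 150. 330.] step mm 29.9
xyz [[-0.15, -0.106, 0.078], [-0.147, -0.11, 0.078], [-0.144, -0.114, 0.078], [-0.14, -0.118, 0.078], [-0.137, -0.122, 0.078], [-0.133, -0.126, 0.078]]
rot [0.0, 0.0, -0.284]
```

>>> servo_tool --xyz '[[-0.22, -0.15, 0.04], [-0.22, -0.15, 0.04], [-0.22, -0.15, 0.04], [-0.22, -0.15, 0.04], [-0.22, -0.15, 0.04], [-0.22, -0.15, 0.04], [-0.22, -0.15, 0.04], [-0.22, -0.15, 0.04], [-0.22, -0.15, 0.04], [-0.22, -0.15, 0.04]]' --delta_rot '[[0, 0, 0], [0, 0, 0], [0, 0, 0], [0, 0, 0], [0, 0, 0], [0, 0, 0], [0, 0, 0], [0, 0, 0], [0, 0, 0], [0, 0, 0]]' --hand '[0.6, 0.6, 0.6, 0.6, 0.6, 0.6, 0.6, 0.6, 0.6, 0.6]' --grip_force 20

```text
t: 2.23
eef_pos: [395.6, 208.7, 343.9]
tool_rot: [[-0.975, 0.22, 0.005], [0.22, 0.975, 0.006], [-0.003, 0.007, -1.0]]
contact_force: [1.2, 0.6, -0.7]
finger_gap: 52.4
```

```bash
python3 -c "
from h import *
plan([559,26,230],86.3,9)"
```

```text
q [ 0.22  0.2   1.81  0.01  1.12 -1.13] p [395.6 208.7 343.9] step mm 30.0
xyz [[-0.148, -0.106, 0.084], [-0.146, -0.108, 0.084], [-0.144, -0.111, 0.084], [-0.142, -0.113, 0.084], [-0.14, -0.116, 0.084], [-0.138, -0.118, 0.084], [-0.136, -0.12, 0.084], [-0.134, -0.123, 0.084], [-0.132, -0.125, 0.084]]
rot [0.007, 0.004, -0.175]
```

>>> servo_tool --xyz '[[-0.148, -0.106, 0.084], [-0.146, -0.108, 0.084], [-0.144, -0.111, 0.084], [-0.142, -0.113, 0.084], [-0.14, -0.116, 0.084], [-0.138, -0.118, 0.084], [-0.136, -0.12, 0.084], [-0.134, -0.123, 0.084], [-0.132, -0.125, 0.084], [0, 0, 0]]' --delta_rot '[[0, 0, -0.175], [0, 0, -0.175], [0, 0, -0.175], [0, 0, -0.175], [0, 0, -0.175], [0, 0, -0.175], [0, 0, -0.175], [0, 0, -0.175], [0, 0, -0.175], [0, 0, 0]]' --hand '[0.6, 0.6, 0.6, 0.6, 0.6, 0.6, 0.6, 0.6, 0.6, 0.6]'

```text
t: 3.07
eef_pos: [570.5, 9.2, 225.1]
tool_rot: [[-0.998, 0.065, 0.01], [0.065, 0.998, 0.006], [-0.009, 0.007, -1.0]]
contact_force: [0.1, -0.9, -0.5]
finger_gap: 52.6
```

```bash
python3 -c "
from h import *
plan([559,26,169],86.3,6)"
```

```text
q [-0.19  0.61  1.56  0.01  0.97 -1.7 ] p [570.5   9.2 225.1] step mm 9.9
xyz [[0.015, 0.017, 0.062], [0.014, 0.017, 0.062], [0.014, 0.018, 0.062], [0.014, 0.018, 0.062], [0.014, 0.018, 0.062], [0.014, 0.018, 0.062]]
rot [0.011, 0.016, -0.001]
```

>>> servo_tool --xyz '[[0.07, 0.08, 0], [0.015, 0.02, 0.1], [0, 0, 0.1], [0, 0, 0.06], [0, 0, 0]]' --delta_rot '[[0.03, 0.05, 0], [0.03, 0.05, 0], [0, 0, 0], [0, 0, 0], [0, 0, 0]]' --hand '[0.6, 0.6, 0.6, 0.6, 0.6]'

```text
t: 3.48
eef_pos: [556.1, 28.5, 185.4]
tool_rot: [[-0.998, 0.066, -0.002], [0.066, 0.998, 0.001], [0.002, 0.001, -1.0]]
contact_force: [0.2, -0.0, -0.2]
finger_gap: 52.6
```

```bash
python3 -c "
from h import *
plan([559,26,169],86.3,3)"
```

```text
q [-0.16  0.65  1.62  0.    0.88 -1.66] p [556.1  28.5 185.4] step mm 5.6
xyz [[-0.007, -0.005, 0.036], [-0.007, -0.005, 0.036], [-0.007, -0.005, 0.036]]
rot [0.002, -0.006, -0.006]
```

>>> servo_tool --xyz '[[-0.015, -0.01, 0.07], [0, 0, 0.03], [0, 0, 0], [0, 0, 0], [0, 0, 0], [0, 0, 0], [0, 0, 0], [0, 0, 0]]' --delta_rot '[[0, 0, 0], [0, 0, 0], [0, 0, 0], [0, 0, 0], [0, 0, 0], [0, 0, 0], [0, 0, 0], [0, 0, 0]]' --hand '[0.6, 0.6, 0.1, 0.1, 0.1, 0.1, 0.1, 0.1]' --grip_force 20

```text
t: 4.15
eef_pos: [558.3, 28.3, 172.0]
tool_rot: [[-0.998, 0.065, 0.002], [0.065, 0.998, 0.0], [-0.002, 0.0, -1.0]]
contact_force: [0.4, -0.5, -0.0]
finger_gap: 23.6
```

```bash
python3 -c "
from h import *
p=state()[1]
s=plan([p[0],p[1],250],None,3)
plan([552.9,259.5,250],97,9,start=s)"
```

```text
q [-0.16  0.67  1.62  0.    0.85 -1.67] p [558.3  28.3 172. ] step mm 26.0
xyz [[-0.0, 0.0, -0.173], [-0.0, 0.0, -0.173], [-0.0, 0.0, -0.173]]
rot [0.0, 0.0, 0.0]
q [-0.16  0.67  1.62  0.    0.85 -1.67] p [558.3  28.3 250. ] step mm 25.7
xyz [[0.015, 0.171, 0.0], [0.012, 0.171, 0.0], [0.008, 0.171, 0.0], [0.004, 0.171, 0.0], [0.001, 0.171, 0.0], [-0.003, 0.171, 0.0], [-0.006, 0.171, 0.0], [-0.01, 0.171, 0.0], [-0.013, 0.171, 0.0]]
rot [0.0, 0.002, -0.208]
```

>>> servo_tool --xyz '[[0, 0, -0.15], [0, 0, -0.15], [0, 0, -0.15], [0.02, 0.17, 0], [0.01, 0.17, 0], [0.01, 0.17, 0], [0, 0.17, 0], [0, 0.17, 0], [0, 0.17, 0], [-0.01, 0.17, 0]]' --delta_rot '[[0, 0, 0], [0, 0, 0], [0, 0, 0], [0, 0, -0.21], [0, 0, -0.21], [0, 0, -0.21], [0, 0, -0.21], [0, 0, -0.21], [0, 0, -0.21], [0, 0, -0.21]]' --hand '[0.1, 0.1, 0.1, 0.1, 0.1, 0.1, 0.1, 0.1, 0.1, 0.1]'

```text
t: 4.98
eef_pos: [554.6, 209.4, 245.0]
tool_rot: [[-0.997, -0.079, 0.005], [-0.079, 0.997, -0.0], [-0.005, -0.0, -1.0]]
contact_force: [1.7, 0.0, -1.7]
finger_gap: 23.6
```

>>> servo_tool --xyz '[[0, 0.06, 0], [0, 0.02, 0], [0, 0, 0]]' --delta_rot '[[0, 0, -0.2], [0, 0, 0], [0, 0, 0]]' --hand '[0.1, 0.1, 0.1]'

```text
t: 5.23
eef_pos: [552.7, 225.6, 245.1]
tool_rot: [[-0.994, -0.106, 0.005], [-0.106, 0.994, 0.001], [-0.005, -0.0, -1.0]]
contact_force: [-0.5, 0.0, -0.6]
finger_gap: 23.5
```

```bash
python3 -c "
from h import *
s=plan([552.9,259.5,250],97,2)
s=plan([552.9,259.5,207],97,3,start=s)"
```

```text
q [ 0.19  0.63  1.46 -0.    1.05 -1.48] p [552.7 225.6 245.1] step mm 17.1
xyz [[-0.013, 0.112, -0.016], [-0.014, 0.112, -0.016]]
rot [-0.0, 0.027, -0.082]
q [ 0.19  0.63  1.46 -0.    1.05 -1.48] p [552.9 259.5 250. ] step mm 14.3
xyz [[0.0, 0.0, 0.096], [0.0, 0.0, 0.096], [0.0, 0.0, 0.096]]
rot [0.0, 0.0, 0.0]
```

>>> servo_tool --xyz '[[-0.01, 0.1, 0], [-0.01, 0.08, 0], [0, 0.03, 0.04], [0, 0, 0.06], [0, 0, 0.05], [0, 0, 0]]' --delta_rot '[[0, 0.03, -0.08], [0, 0.03, -0.08], [0, 0, 0], [0, 0, 0], [0, 0, 0], [0, 0, 0]]' --hand '[0.1, 0.1, 0.1, 0.1, 0.1, 0.1]'

```text
t: 5.73
eef_pos: [553.2, 253.5, 220.1]
tool_rot: [[-0.993, -0.116, -0.001], [-0.116, 0.993, -0.002], [0.002, -0.001, -1.0]]
contact_force: [-0.6, -0.1, 0.7]
finger_gap: 23.6
```

```bash
python3 -c "
from h import *
s=plan([552.9,259.5,207],97,3)"
```

```text
q [ 0.24  0.68  1.43 -0.    1.03 -1.45] p [553.2 253.5 220.1] step mm 4.8
xyz [[-0.001, 0.013, 0.029], [-0.001, 0.013, 0.029], [-0.001, 0.013, 0.029]]
rot [-0.005, -0.006, -0.02]
```

>>> servo_tool --xyz '[[0, 0.04, 0.03], [0, 0.01, 0.03], [0, 0, 0.02], [0, 0, 0]]' --delta_rot '[[0, 0, -0.05], [0, 0, 0], [0, 0, 0], [0, 0, 0]]' --hand '[0.1, 0.1, 0.1, 0.1]'

```text
t: 6.07
eef_pos: [552.4, 260.2, 205.8]
tool_rot: [[-0.993, -0.12, -0.003], [-0.12, 0.993, -0.002], [0.003, -0.002, -1.0]]
contact_force: [-1.1, 0.0, 0.3]
finger_gap: 24.1
```

>>> servo_tool --xyz '[[0, 0, 0.01], [0, 0, 0], [0, 0, 0], [0, 0, 0], [0, 0, 0], [0, 0, -0.05], [0, 0, -0.15], [0, 0, -0.15], [0, 0, 0]]' --delta_rot '[[0, 0, 0], [0, 0, 0], [0, 0, 0], [0, 0, 0], [0, 0, 0], [0, 0, 0], [0, 0, 0], [0, 0, 0], [0, 0, 0]]' --hand '[0.1, 0.1, 0.5, 0.5, 0.5, 0.5, 0.5, 0.5, 0.5]'

```text
t: 6.82
eef_pos: [552.8, 260.1, 261.4]
tool_rot: [[-0.993, -0.12, -0.003], [-0.12, 0.993, -0.002], [0.003, -0.002, -1.0]]
contact_force: [1.1, 0.3, 0.8]
finger_gap: 44.2
```

```bash
python3 -c "
from h import *
s=plan([512.6,-139,255],107.9,13)"
```

```text
q [ 0.25  0.64  1.39 -0.    1.12 -1.44] p [552.8 260.1 261.4] step mm 30.9
xyz [[0.045, -0.201, 0.004], [0.048, -0.2, 0.004], [0.051, -0.199, 0.004], [0.054, -0.199, 0.004], [0.057, -0.198, 0.004], [0.06, -0.197, 0.004], [0.063, -0.196, 0.004], [0.065, -0.195, 0.004], [0.068, -0.194, 0.004], [0.071, -0.193, 0.003], [0.074, -0.192, 0.003], [0.077, -0.191, 0.003], [0.08, -0.19, 0.003]]
rot [-0.001, -0.003, -0.148]
```

>>> servo_tool --xyz '[[0.045, -0.2, 0], [0.05, -0.2, 0], [0.05, -0.2, 0], [0.055, -0.2, 0], [0.055, -0.2, 0], [0.06, -0.2, 0], [0.065, -0.2, 0], [0.065, -0.2, 0], [0.07, -0.2, 0], [0.07, -0.2, 0]]' --delta_rot '[[0, 0, -0.15], [0, 0, -0.15], [0, 0, -0.15], [0, 0, -0.15], [0, 0, -0.15], [0, 0, -0.15], [0, 0, -0.15], [0, 0, -0.15], [0, 0, -0.15], [0, 0, -0.15]]' --hand '[0.6, 0.6, 0.6, 0.6, 0.6, 0.6, 0.6, 0.6, 0.6, 0.6]'

```text
t: 7.65
eef_pos: [521.0, -59.1, 261.3]
tool_rot: [[-0.959, -0.282, -0.0], [-0.282, 0.959, -0.001], [0.001, -0.0, -1.0]]
contact_force: [-0.5, 0.9, -0.3]
finger_gap: 52.7
```

>>> servo_tool --xyz '[[0.06, -0.15, 0], [0.03, -0.08, 0], [0, 0, 0]]' --delta_rot '[[0, 0, -0.2], [0, 0, -0.1], [0, 0, 0]]' --hand '[0.6, 0.6, 0.6]'

```text
t: 7.9
eef_pos: [516.8, -103.0, 260.7]
tool_rot: [[-0.952, -0.307, -0.001], [-0.307, 0.952, -0.001], [0.001, -0.001, -1.0]]
contact_force: [0.2, -0.8, 0.2]
finger_gap: 52.8
```

```bash
python3 -c "
from h import *
s=plan([512.6,-139,230],107.9,2);plan([512.6,-139,170],107.9,3,start=s)
snap('top','t1.png');im=cv2.imread('pics/t1.png');cv2.imwrite('pics/t1c.png',cv2.resize(im[150:270,190:430],None,fx=3.3,fy=3.3,interpolation=cv2.INTER_CUBIC))"
```

```text
q [-0.42  0.48  1.67 -0.    1.   -2.3 ] p [ 516.8 -103.   260.7] step mm 23.7
xyz [[0.05, -0.11, 0.102], [0.05, -0.11, 0.102]]
rot [-0.006, -0.005, -0.001]
q [-0.42  0.48  1.67 -0.    1.   -2.3 ] p [ 512.6 -139.   230. ] step mm 20.0
xyz [[0.0, 0.0, 0.133], [0.0, 0.0, 0.133], [0.0, 0.0, 0.133]]
rot [0.0, 0.0, 0.0]
```

View pics/t1c.png

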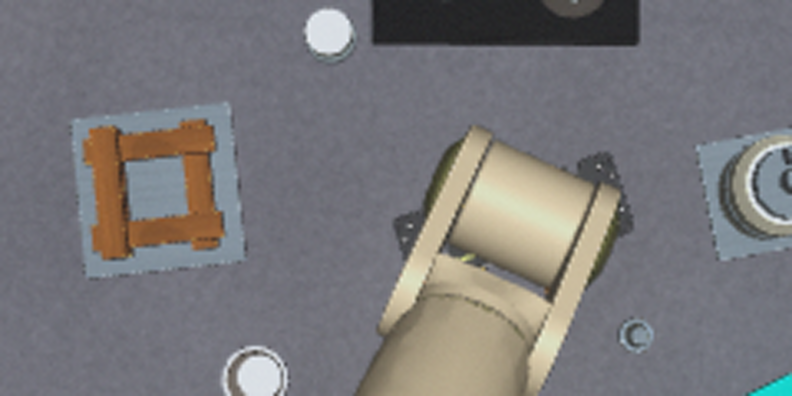

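The first slat (crop 110,190) lies on the stand's left side, straight above the bottom slat. Next is the second slat.

>>> servo_tool --xyz '[[0.05, -0.11, 0.05], [0.04, -0.08, 0.08], [0.01, -0.02, 0.1], [0, 0, 0.1], [0, 0, 0]]' --delta_rot '[[0, 0, 0], [0, 0, 0], [0, 0, 0], [0, 0, 0], [0, 0, 0]]' --hand '[0.6, 0.6, 0.6, 0.6, 0.6]'

```text
t: 8.37
eef_pos: [512.7, -132.7, 209.5]
tool_rot: [[-0.951, -0.309, 0.0], [-0.309, 0.951, -0.0], [-0.0, -0.0, -1.0]]
contact_force: [-0.0, 0.4, -0.4]
finger_gap: 52.9
```

```bash
python3 -c "
from h import *
plan([512.6,-139,171],107.9,3)"
```

```text
q [-0.47  0.56  1.69 -0.    0.89 -2.36] p [ 512.7 -132.7  209.5] step mm 13.0
xyz [[0.005, -0.013, 0.086], [0.005, -0.013, 0.086], [0.005, -0.013, 0.086]]
rot [-0.002, 0.001, 0.006]
```

>>> servo_tool --xyz '[[0.015, -0.04, 0.07], [0, 0, 0.08], [0, 0, 0.08], [0, 0, 0.03], [0, 0, 0]]' --delta_rot '[[0, 0, 0], [0, 0, 0], [0, 0, 0], [0, 0, 0], [0, 0, 0]]' --hand '[0.6, 0.6, 0.6, 0.6, 0.6]'

```text
t: 8.78
eef_pos: [513.6, -136.6, 169.5]
tool_rot: [[-0.95, -0.313, 0.002], [-0.313, 0.95, -0.001], [-0.002, -0.002, -1.0]]
contact_force: [0.6, 0.1, 0.5]
finger_gap: 53.0
```

>>> servo_tool --xyz '[[0, 0, 0], [0, 0, 0], [0, 0, 0], [0, 0, 0], [0, 0, 0], [0, 0, 0], [0, 0, -0.15], [0, 0, -0.15], [0, 0, -0.15], [0, 0, -0.03]]' --delta_rot '[[0, 0, 0], [0, 0, 0], [0, 0, 0], [0, 0, 0], [0, 0, 0], [0, 0, 0], [0, 0, 0], [0, 0, 0], [0, 0, 0], [0, 0, 0]]' --hand '[0.1, 0.1, 0.1, 0.1, 0.1, 0.1, 0.1, 0.1, 0.1, 0.1]'

```text
t: 9.62
eef_pos: [513.6, -136.0, 245.5]
tool_rot: [[-0.95, -0.313, 0.002], [-0.313, 0.95, -0.001], [-0.002, -0.001, -1.0]]
contact_force: [0.3, 0.9, -0.4]
finger_gap: 23.4
```

```bash
python3 -c "
from h import *
plan([562,180,255],97,11)"
```

```text
q [-0.48  0.51  1.67  0.    0.97 -2.37] p [ 513.6 -136.   245.5] step mm 29.1
xyz [[-0.088, 0.173, -0.006], [-0.085, 0.174, -0.006], [-0.082, 0.176, -0.006], [-0.079, 0.177, -0.006], [-0.075, 0.179, -0.006], [-0.072, 0.18, -0.006], [-0.069, 0.181, -0.006], [-0.066, 0.182, -0.006], [-0.062, 0.183, -0.006], [-0.059, 0.185, -0.006], [-0.056, 0.186, -0.006]]
rot [-0.001, 0.002, 0.179]
```

>>> servo_tool --xyz '[[-0.09, 0.17, -0.01], [-0.085, 0.17, -0.01], [-0.08, 0.175, -0.01], [-0.08, 0.175, -0.01], [-0.075, 0.18, -0.01], [-0.07, 0.18, -0.01], [-0.07, 0.18, 0], [-0.065, 0.18, 0], [-0.06, 0.18, 0], [-0.04, 0.12, 0]]' --delta_rot '[[0, 0, 0.18], [0, 0, 0.18], [0, 0, 0.18], [0, 0, 0.18], [0, 0, 0.18], [0, 0, 0.18], [0, 0, 0.18], [0, 0, 0.18], [0, 0, 0.18], [0, 0, 0.18]]' --hand '[0.1, 0.1, 0.1, 0.1, 0.1, 0.1, 0.1, 0.1, 0.1, 0.1]'

```text
t: 10.45
eef_pos: [558.8, 147.2, 250.8]
tool_rot: [[-0.993, -0.122, 0.003], [-0.122, 0.993, -0.003], [-0.002, -0.003, -1.0]]
contact_force: [0.1, -1.0, -0.2]
finger_gap: 23.6
```

>>> servo_tool --xyz '[[0, 0, 0], [0, 0, 0]]' --delta_rot '[[0, 0, 0.1], [0, 0, 0]]' --hand '[0.1, 0.1]'

```text
t: 10.62
eef_pos: [558.4, 150.7, 249.1]
tool_rot: [[-0.993, -0.115, 0.001], [-0.115, 0.993, -0.002], [-0.001, -0.003, -1.0]]
contact_force: [-0.4, -0.3, -0.7]
finger_gap: 23.7
```

```bash
python3 -c "
from h import *
plan([562.7,180.1,235],97,2)"
```

```text
q [ 0.06  0.59  1.51 -0.    1.04 -1.62] p [558.4 150.7 249.1] step mm 16.5
xyz [[-0.025, 0.096, 0.047], [-0.026, 0.096, 0.047]]
rot [-0.013, 0.005, -0.033]
```

>>> servo_tool --xyz '[[-0.025, 0.1, 0], [-0.02, 0.07, 0], [0, 0.02, 0.06], [0, 0, 0.06], [0, 0, 0]]' --delta_rot '[[0, 0, -0.06], [0, 0, 0], [0, 0, 0], [0, 0, 0], [0, 0, 0]]' --hand '[0.1, 0.1, 0.1, 0.1, 0.1]'

```text
t: 11.03
eef_pos: [561.7, 177.2, 227.6]
tool_rot: [[-0.993, -0.12, -0.001], [-0.12, 0.993, -0.004], [0.002, -0.003, -1.0]]
contact_force: [-0.1, 0.4, -0.4]
finger_gap: 23.7
```

```bash
python3 -c "
from h import *
plan([562.7,180.1,203.5],97,3)"
```

```text
q [ 0.11  0.64  1.49 -0.    1.01 -1.58] p [561.7 177.2 227.6] step mm 8.1
xyz [[-0.003, 0.006, 0.053], [-0.003, 0.006, 0.053], [-0.003, 0.006, 0.054]]
rot [-0.011, -0.005, -0.007]
```

>>> servo_tool --xyz '[[-0.01, 0.02, 0.05], [0, 0, 0.05], [0, 0, 0.04], [0, 0, 0.01], [0, 0, 0]]' --delta_rot '[[-0.03, 0, 0], [0, 0, 0], [0, 0, 0], [0, 0, 0], [0, 0, 0]]' --hand '[0.1, 0.1, 0.1, 0.1, 0.1]'

```text
t: 11.45
eef_pos: [563.4, 178.7, 204.3]
tool_rot: [[-0.993, -0.117, -0.001], [-0.117, 0.993, 0.0], [0.001, 0.0, -1.0]]
contact_force: [-0.2, -0.3, -0.5]
finger_gap: 23.6
```

>>> servo_tool --xyz '[[0, 0, 0.007], [0, 0, 0], [0, 0, 0], [0, 0, 0], [0, 0, 0], [0, 0, -0.05], [0, 0, -0.2], [0, 0, -0.25], [0, 0, -0.25], [0, 0, -0.25]]' --delta_rot '[[0, 0, 0], [0, 0, 0], [0, 0, 0], [0, 0, 0], [0, 0, 0], [0, 0, 0], [0, 0, 0], [0, 0, 0], [0, 0, 0], [0, 0, 0]]' --hand '[0.1, 0.1, 0.5, 0.5, 0.5, 0.5, 0.5, 0.5, 0.5, 0.5]'

```text
t: 12.28
eef_pos: [562.9, 177.3, 351.0]
tool_rot: [[-0.993, -0.116, -0.019], [-0.116, 0.993, -0.002], [0.019, 0.0, -1.0]]
contact_force: [0.3, 0.6, 0.0]
finger_gap: 44.0
```

```bash
python3 -c "
from h import *
plan([565,-100,370],None,8)
o=state();print(o[0]['joint_pos'])
snap('top','t2.png');snap('scene','s2.png');im=cv2.imread('pics/t2.png');s=cv2.imread('pics/s2.png')
f=lambda a,x,y,w,h:cv2.resize(a[y:y+h,x:x+w],(400,400),interpolation=cv2.INTER_CUBIC)
cv2.imwrite('pics/t2c.png',np.hstack([f(im,206,176,64,64),f(s,360,180,90,90)]))"
```

```text
q [ 0.11  0.5   1.36  0.    1.29 -1.58] p [562.9 177.3 351. ] step mm 34.7
xyz [[0.025, -0.23, -0.016], [0.025, -0.23, -0.016], [0.025, -0.23, -0.016], [0.025, -0.23, -0.016], [0.025, -0.23, -0.016], [0.025, -0.23, -0.016], [0.025, -0.23, -0.016], [0.025, -0.23, -0.016]]
rot [0.0, 0.0, 0.0]
[ 1.06683545e-01  5.02193814e-01  1.36442181e+00  3.21268644e-04
  1.29385111e+00 -1.58026097e+00]
```

View pics/t2c.png

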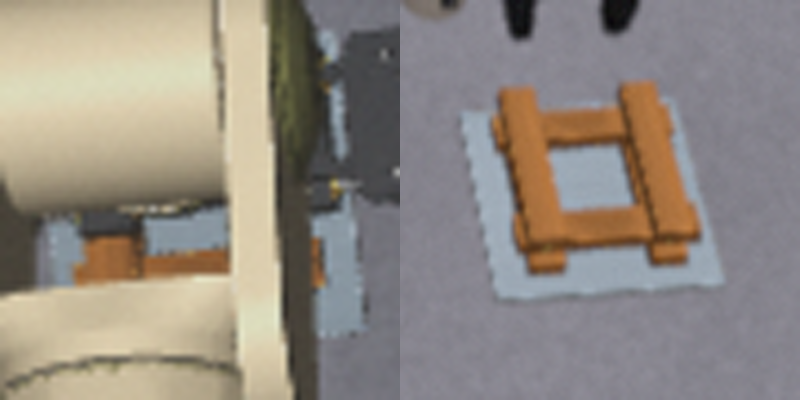

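```bash
python3 -c "
from h import *
plan([559,-325,365],0,18)"
```

```text
q [ 0.11  0.5   1.36  0.    1.29 -1.58] p [563.7 177.4 356. ] step mm 27.9
xyz [[0.023, -0.185, -0.003], [0.038, -0.182, -0.003], [0.053, -0.178, -0.003], [0.067, -0.174, -0.003], [0.081, -0.168, -0.003], [0.094, -0.161, -0.003], [0.107, -0.152, -0.003], [0.119, -0.143, -0.003], [0.13, -0.133, -0.003], [0.14, -0.122, -0.003], [0.15, -0.111, -0.003], [0.158, -0.098, -0.003], [0.165, -0.085, -0.003], [0.172, -0.072, -0.003], [0.177, -0.057, -0.003], [0.181, -0.043, -0.003], [0.184, -0.028, -0.003], [0.186, -0.013, -0.003]]
rot [0.003, -0.003, -0.808]
```

```bash
python3 -c "
from h import *
plan([559,-325,365],8,18)"
```

```text
q [ 0.11  0.5   1.36  0.    1.29 -1.58] p [563.7 177.4 356. ] step mm 27.9
xyz [[0.023, -0.185, -0.003], [0.007, -0.186, -0.003], [-0.009, -0.186, -0.003], [-0.025, -0.184, -0.003], [-0.04, -0.182, -0.003], [-0.056, -0.178, -0.003], [-0.071, -0.172, -0.003], [-0.085, -0.165, -0.004], [-0.099, -0.157, -0.004], [-0.112, -0.148, -0.004], [-0.125, -0.138, -0.004], [-0.136, -0.127, -0.004], [-0.146, -0.115, -0.004], [-0.156, -0.102, -0.004], [-0.164, -0.088, -0.003], [-0.171, -0.074, -0.003], [-0.177, -0.059, -0.003], [-0.181, -0.043, -0.003]]
rot [-0.003, -0.003, 0.86]
```

>>> servo_tool --xyz '[[0.023, -0.185, 0], [0.007, -0.186, 0], [-0.01, -0.186, 0], [-0.025, -0.184, 0], [-0.04, -0.182, 0], [-0.056, -0.178, 0], [-0.07, -0.172, 0], [-0.085, -0.165, 0], [-0.1, -0.157, 0], [-0.11, -0.148, 0]]' --delta_rot '[[0, 0, 0.86], [0, 0, 0.86], [0, 0, 0.86], [0, 0, 0.86], [0, 0, 0.86], [0, 0, 0.86], [0, 0, 0.86], [0, 0, 0.86], [0, 0, 0.86], [0, 0, 0.86]]' --hand '[0.6, 0.6, 0.6, 0.6, 0.6, 0.6, 0.6, 0.6, 0.6, 0.6]'

```text
t: 13.22
eef_pos: [555.5, -108.7, 355.9]
tool_rot: [[-0.715, 0.699, -0.005], [0.699, 0.715, 0.001], [0.004, -0.002, -1.0]]
contact_force: [0.1, 0.0, -0.3]
finger_gap: 53.4
```

```bash
python3 -c "
from h import *
plan([559,-335,365],2,9)"
```

```text
q [-0.4   0.44  1.44 -0.    1.26 -1.2 ] p [ 555.5 -108.7  355.9] step mm 25.2
xyz [[-0.119, -0.118, -0.007], [-0.129, -0.108, -0.007], [-0.137, -0.096, -0.007], [-0.145, -0.084, -0.007], [-0.151, -0.072, -0.007], [-0.157, -0.059, -0.007], [-0.161, -0.045, -0.007], [-0.165, -0.031, -0.007], [-0.167, -0.017, -0.007]]
rot [-0.004, -0.004, 0.846]
```

>>> servo_tool --xyz '[[-0.12, -0.118, 0], [-0.13, -0.108, 0], [-0.137, -0.096, 0], [-0.145, -0.084, 0], [-0.15, -0.072, 0], [-0.157, -0.06, 0], [-0.16, -0.045, 0], [-0.1, -0.02, 0], [-0.05, -0.005, 0], [0, 0, 0]]' --delta_rot '[[0, 0, 0.85], [0, 0, 0.85], [0, 0, 0.85], [0, 0, 0.85], [0, 0, 0.85], [0, 0, 0.85], [0, 0, 0.85], [0, 0, 0.85], [0, 0, 0.5], [0, 0, 0]]' --hand '[0.6, 0.6, 0.6, 0.6, 0.6, 0.6, 0.6, 0.6, 0.6, 0.6]'

```text
t: 14.05
eef_pos: [551.2, -323.4, 351.0]
tool_rot: [[-0.018, 1.0, -0.01], [1.0, 0.018, 0.004], [0.004, -0.01, -1.0]]
contact_force: [-0.8, -0.0, 0.3]
finger_gap: 53.1
```

```bash
python3 - <<'E'
from h import *
np.set_printoptions(precision=1,suppress=True)
plan([559,-347,345],0,3)
im=snap("top","t3.png"); snap("scene","s3.png")
bgr=cv2.imread("pics/t3.png");hsv=cv2.cvtColor(bgr,cv2.COLOR_BGR2HSV)
m=cv2.inRange(hsv,(3,110,60),(18,255,255)); m[:,:200]=0;m[:,280:]=0;m[:170]=0;m[260:]=0
ys,xs=np.nonzero(m);P=np.array([ray("top",x,y,48)[:2] for x,y in zip(xs,ys)],np.float32);print(len(xs),cv2.minAreaRect(P))
s=cv2.imread("pics/s3.png")
f=lambda a,x,y,w,h:cv2.resize(a[y:y+h,x:x+w],(400,400),interpolation=cv2.INTER_CUBIC)
cv2.imwrite('pics/t3c.png',np.hstack([f(bgr,206,176,64,64),f(s,150,130,110,110)]))
E
```

```text
q [-0.7  0.6  1.2 -0.   1.4 -0.7] p [ 551.2 -323.4  351. ] step mm 8.5
xyz [[-0.053, 0.017, 0.013], [-0.053, 0.017, 0.013], [-0.053, 0.017, 0.013]]
rot [-0.033, -0.013, 0.059]
996 ((556.2291259765625, 218.1852569580078), (120.6407470703125, 117.63681030273438), 6.820443153381348)
```

View pics/t3c.png

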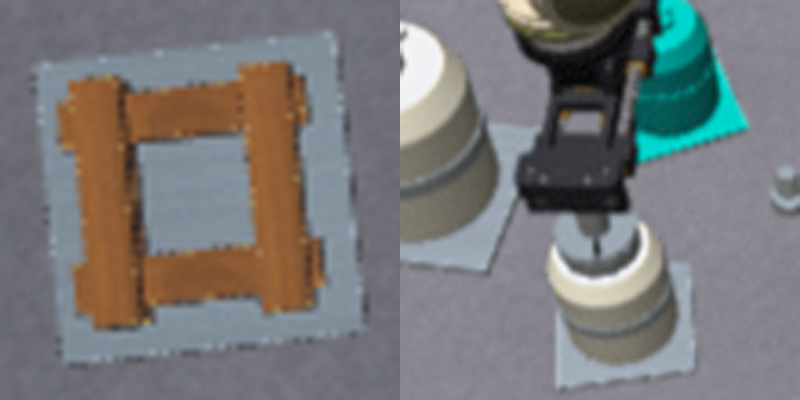

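Both slats lie flat and parallel over the bottom ones. Now the cap.

>>> servo_tool --xyz '[[-0.08, 0.03, 0], [-0.06, 0.02, 0], [-0.02, 0.005, 0], [0, 0, 0]]' --delta_rot '[[-0.05, -0.02, 0.08], [-0.05, -0.02, 0.08], [0, 0, 0], [0, 0, 0]]' --hand '[0.7, 0.7, 0.7, 0.7]'

```text
t: 14.48
eef_pos: [561.3, -343.3, 351.2]
tool_rot: [[-0.015, 1.0, 0.0], [1.0, 0.015, 0.001], [0.001, 0.0, -1.0]]
contact_force: [-0.1, -0.2, 0.1]
finger_gap: 62.0
```

```bash
python3 -c "
from h import *
plan([559.5,-347,305],0,4)"
```

```text
q [-0.73  0.65  1.12  0.    1.37 -0.74] p [ 561.3 -343.3  351.2] step mm 11.6
xyz [[-0.006, -0.003, 0.077], [-0.006, -0.003, 0.077], [-0.006, -0.003, 0.077], [-0.006, -0.003, 0.077]]
rot [0.0, -0.003, 0.037]
```

>>> servo_tool --xyz '[[-0.02, -0.01, 0.05], [0, 0, 0.08], [0, 0, 0.08], [0, 0, 0.06], [0, 0, 0.01], [0, 0, 0]]' --delta_rot '[[0, 0, 0], [0, 0, 0], [0, 0, 0], [0, 0, 0], [0, 0, 0], [0, 0, 0]]' --hand '[0.7, 0.7, 0.7, 0.7, 0.7, 0.7]'

```text
t: 14.98
eef_pos: [559.6, -344.2, 305.9]
tool_rot: [[-0.02, 1.0, -0.001], [1.0, 0.02, 0.002], [0.002, -0.001, -1.0]]
contact_force: [0.5, 0.6, 1.1]
finger_gap: 61.2
```

```bash
python3 -c "
from h import *
plan([559.5,-347,305],0,2)"
```

```text
q [-0.73  0.69  1.18  0.    1.28 -0.75] p [ 559.6 -344.2  305.9] step mm 1.5
xyz [[-0.009, -0.0, 0.003], [-0.009, -0.0, 0.003]]
rot [-0.003, -0.011, 0.1]
```

>>> servo_tool --xyz '[[-0.015, 0, 0], [0, 0, 0], [0, 0, 0], [0, 0, 0], [0, 0, 0], [0, 0, 0], [0, 0, 0], [0, 0, 0], [0, 0, 0]]' --delta_rot '[[0, 0, 0], [0, 0, 0], [0, 0, 0], [0, 0, 0], [0, 0, 0], [0, 0, 0], [0, 0, 0], [0, 0, 0], [0, 0, 0]]' --hand '[0.7, 0.05, 0.05, 0.05, 0.05, 0.05, 0.05, 0.05, 0.05]' --grip_force 25

```text
t: 15.73
eef_pos: [559.8, -346.6, 308.3]
tool_rot: [[-0.021, 1.0, 0.002], [1.0, 0.021, -0.0], [-0.0, 0.002, -1.0]]
contact_force: [-0.2, -0.1, -0.0]
finger_gap: 23.4
```

>>> servo_tool --xyz '[[0, 0, 0], [0, 0, 0]]' --delta_rot '[[0, 0, 0], [0, 0, 0]]' --hand '[0.05, 0.05]' --grip_force 55

```text
t: 15.9
eef_pos: [559.8, -346.6, 308.3]
tool_rot: [[-0.021, 1.0, 0.002], [1.0, 0.021, -0.0], [-0.0, 0.002, -1.0]]
contact_force: [0.2, -0.1, 0.0]
finger_gap: 23.1
```

>>> servo_tool --xyz '[[0, 0, 0], [0, 0, 0], [0, 0, 0], [0, 0, 0]]' --delta_rot '[[0, 0, 0.4], [0, 0, 0.4], [0, 0, 0.4], [0, 0, 0]]' --hand '[0.05, 0.05, 0.05, 0.05]'

```text
t: 16.23
eef_pos: [559.7, -346.7, 308.3]
tool_rot: [[0.104, 0.995, 0.002], [0.995, -0.104, -0.0], [-0.0, 0.002, -1.0]]
contact_force: [-0.4, -0.6, -0.4]
finger_gap: 23.0
```

```bash
python3 -c "
from h import *
o,p,R=state();print(p,o['contact_force'],o['wrist_torque'],o['finger_gap'],np.degrees(np.arctan2(R[1,1],R[0,1])))"
```

```text
[ 559.72151643 -346.70349725  308.27511826] [-0.37229336 -0.6180773  -0.36730619] [-0.0699716   0.04198568 -0.02720454] 22.990298551517128 -5.987609118809234
```

>>> servo_tool --xyz '[[0, 0, 0], [0, 0, 0], [0, 0, 0], [0, 0, 0], [0, 0, 0], [0, 0, 0], [0, 0, 0], [0, 0, 0]]' --delta_rot '[[0, 0, 0.5], [0, 0, 0.5], [0, 0, 0.5], [0, 0, 0.5], [0, 0, 0.5], [0, 0, 0.5], [0, 0, 0.5], [0, 0, 0.5]]' --hand '[0.05, 0.05, 0.05, 0.05, 0.05, 0.05, 0.05, 0.05]'

```text
t: 16.9
eef_pos: [560.8, -344.3, 308.5]
tool_rot: [[0.485, 0.875, 0.002], [0.875, -0.485, 0.004], [0.005, -0.0, -1.0]]
contact_force: [0.1, 2.2, 0.4]
finger_gap: 22.5
```

```bash
python3 -c "
from h import *
o,p,R=state();print(p,o['contact_force'],o['wrist_torque'],o['finger_gap'],np.degrees(np.arctan2(R[1,1],R[0,1])))"
```

```text
[ 560.75931967 -344.32769509  308.47348377] [0.13350517 2.21052026 0.36446054] [0.38820943 0.11512547 0.81005886] 22.498035686643743 -28.98058970185209
```

>>> servo_tool --xyz '[[0, 0, 0], [0, 0, 0], [0, 0, 0], [0, 0, 0], [0, 0, 0], [0, 0, 0], [0, 0, 0], [0, 0, 0], [0, 0, 0], [0, 0, 0]]' --delta_rot '[[0, 0, -0.6], [0, 0, -0.6], [0, 0, -0.6], [0, 0, -0.6], [0, 0, -0.6], [0, 0, -0.6], [0, 0, -0.6], [0, 0, -0.6], [0, 0, -0.6], [0, 0, 0]]' --hand '[0.05, 0.05, 0.05, 0.05, 0.05, 0.05, 0.05, 0.05, 0.05, 0.05]'

```text
t: 17.73
eef_pos: [560.4, -344.6, 308.3]
tool_rot: [[-0.072, 0.997, 0.0], [0.997, 0.072, 0.004], [0.004, 0.0, -1.0]]
contact_force: [-0.6, 0.2, -0.3]
finger_gap: 22.9
```

```bash
cat > st.py <<'E'
from h import *
np.set_printoptions(precision=2,suppress=True)
o,p,R=state();print(p,o['contact_force'],o['wrist_torque'],o['finger_gap'],np.degrees(np.arctan2(R[1,1],R[0,1])),"q",o['joint_pos'])
plan([559.7,-346.6,308.3],None,1)
E
python3 st.py
```

```text
[ 560.4  -344.59  308.31] [-0.59  0.24 -0.28] [-0.06  0.04 -0.02] 22.90187830549113 4.1208764747846285 q [-0.73  0.69  1.17  0.    1.28 -0.8 ]
q [-0.73  0.69  1.17  0.    1.28 -0.8 ] p [ 560.4 -344.6  308.3] step mm 2.1
xyz [[-0.013, -0.006, 0.0]]
rot [0.0, 0.0, 0.0]
```

>>> servo_tool --xyz '[[0, 0, 0], [0, 0, 0], [0, 0, 0], [0, 0, 0], [0, 0, 0], [0, 0, 0], [0, 0, 0], [0, 0, 0], [0, 0, 0], [0, 0, 0]]' --delta_rot '[[0, 0, -0.8], [0, 0, -0.8], [0, 0, -0.8], [0, 0, -0.8], [0, 0, -0.8], [0, 0, -0.8], [0, 0, -0.8], [0, 0, -0.8], [0, 0, -0.8], [0, 0, 0]]' --hand '[0.05, 0.05, 0.05, 0.05, 0.05, 0.05, 0.05, 0.05, 0.05, 0.05]'

```text
t: 18.57
eef_pos: [560.0, -344.7, 308.3]
tool_rot: [[-0.729, 0.685, -0.002], [0.685, 0.729, 0.004], [0.004, 0.002, -1.0]]
contact_force: [0.4, -0.6, -0.1]
finger_gap: 22.6
```

```bash
python3 st.py
```

```text
[ 560.01 -344.69  308.31] [ 0.41 -0.62 -0.14] [-0.11 -0.05  0.02] 22.586289333540783 46.76982694191339 q [-0.73  0.69  1.18  0.    1.28 -1.55]
q [-0.73  0.69  1.18  0.    1.28 -1.55] p [ 560.  -344.7  308.3] step mm 1.9
xyz [[-0.007, -0.011, 0.0]]
rot [0.0, 0.0, 0.0]
```

>>> servo_tool --xyz '[[0, 0, 0], [0, 0, 0], [0, 0, 0], [0, 0, 0], [0, 0, 0], [0, 0, 0], [0, 0, 0], [0, 0, 0], [0, 0, 0]]' --delta_rot '[[0, 0, -0.8], [0, 0, -0.8], [0, 0, -0.8], [0, 0, -0.8], [0, 0, -0.8], [0, 0, -0.8], [0, 0, -0.8], [0, 0, -0.8], [0, 0, -0.8]]' --hand '[0.05, 0.05, 0.05, 0.05, 0.05, 0.05, 0.05, 0.05, 0.05]'

```text
t: 19.32
eef_pos: [559.8, -344.9, 308.4]
tool_rot: [[-0.999, 0.035, -0.003], [0.035, 0.999, 0.003], [0.003, 0.003, -1.0]]
contact_force: [-0.3, -0.6, -0.0]
finger_gap: 22.7
```

```bash
python3 st.py
```

```text
[ 559.78 -344.89  308.38] [-0.35 -0.6  -0.01] [-0.08  0.08  0.03] 22.744348253896707 88.00129539333835 q [-0.73  0.69  1.18  0.    1.29 -2.27]
q [-0.73  0.69  1.18  0.    1.29 -2.27] p [ 559.8 -344.9  308.4] step mm 1.7
xyz [[0.0, -0.011, 0.0]]
rot [0.0, 0.0, 0.0]
```

>>> servo_tool --xyz '[[0, 0, 0], [0, 0, -0.02], [0, 0, -0.02], [0, 0, -0.02], [0, 0, 0]]' --delta_rot '[[0, 0, 0], [0, 0, 0], [0, 0, 0], [0, 0, 0], [0, 0, 0]]' --hand '[0.05, 0.05, 0.05, 0.05, 0.05]'

```text
t: 19.73
eef_pos: [559.9, -344.8, 317.9]
tool_rot: [[-0.999, 0.048, -0.003], [0.048, 0.999, 0.004], [0.003, 0.004, -1.0]]
contact_force: [-1.1, -0.3, -0.3]
finger_gap: 22.3
```

```bash
python3 st.py
```

```text
[ 559.88 -344.77  317.93] [-1.14 -0.32 -0.27] [-0.02 -0.02 -0.03] 22.266755495812568 87.26171248482096 q [-0.73  0.68  1.16  0.    1.31 -2.25]
q [-0.73  0.68  1.16  0.    1.31 -2.25] p [ 559.9 -344.8  317.9] step mm 9.8
xyz [[0.0, -0.012, 0.064]]
rot [0.0, 0.0, 0.0]
```

>>> servo_tool --xyz '[[0, 0, -0.06], [0, 0, -0.08], [0, 0, -0.08], [0, 0, -0.08], [0, 0, -0.06], [0, 0, 0]]' --delta_rot '[[0, 0, 0], [0, 0, 0], [0, 0, 0], [0, 0, 0], [0, 0, 0], [0, 0, 0]]' --hand '[0.05, 0.05, 0.05, 0.05, 0.05, 0.05]'

```text
t: 20.23
eef_pos: [559.9, -344.9, 377.0]
tool_rot: [[-0.999, 0.053, -0.003], [0.053, 0.999, 0.004], [0.003, 0.004, -1.0]]
contact_force: [0.2, 0.2, -0.2]
finger_gap: 23.1
```

```bash
python3 - <<'E'
from h import *
snap("scene","s4.png"); s=cv2.imread("pics/s4.png"); cv2.imwrite("pics/s4c.png",cv2.resize(s[110:250,130:270],(560,560),interpolation=cv2.INTER_CUBIC))
o,p,R=state();print(o["contact_force"],o["finger_gap"])
plan([557.8,219.8,370],97,16)
E
```

```text
[-0.20470473  0.38645815 -0.57881444] 22.49077102286208
q [-0.73  0.63  1.08  0.    1.43 -2.25] p [ 559.9 -344.9  376.1] step mm 35.3
xyz [[0.013, 0.235, 0.004], [0.011, 0.235, 0.004], [0.008, 0.235, 0.003], [0.006, 0.235, 0.003], [0.003, 0.235, 0.003], [0.0, 0.235, 0.003], [-0.002, 0.235, 0.003], [-0.005, 0.235, 0.003], [-0.007, 0.235, 0.003], [-0.01, 0.235, 0.003], [-0.012, 0.235, 0.003], [-0.015, 0.235, 0.003], [-0.018, 0.235, 0.003], [-0.02, 0.234, 0.003], [-0.023, 0.234, 0.003], [-0.025, 0.234, 0.003]]
rot [0.003, -0.002, -0.11]
```

View pics/s4c.png

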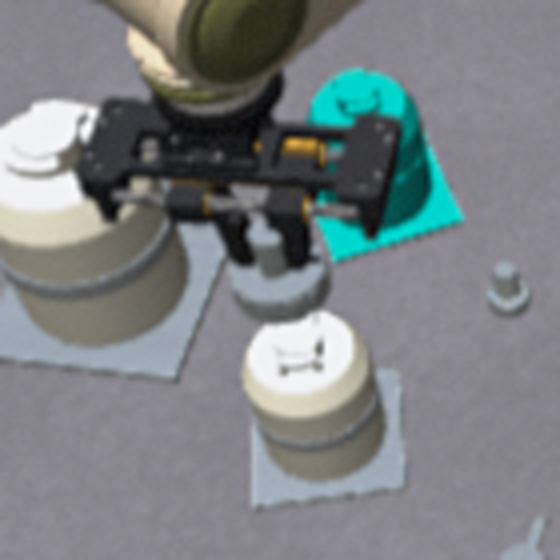

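The cap is off (crop 280,290) and the neck is bare. Now carrying it to the stand.

>>> servo_tool --xyz '[[0.01, 0.1, 0], [0.01, 0.2, 0], [0.01, 0.22, 0], [0.005, 0.22, 0], [0, 0.22, 0], [0, 0.22, 0], [0, 0.22, 0], [-0.005, 0.22, 0], [-0.01, 0.22, 0], [-0.01, 0.22, 0]]' --delta_rot '[[0, 0, -0.1], [0, 0, -0.1], [0, 0, -0.1], [0, 0, -0.1], [0, 0, -0.1], [0, 0, -0.1], [0, 0, -0.1], [0, 0, -0.1], [0, 0, -0.1], [0, 0, -0.1]]' --hand '[0.05, 0.05, 0.05, 0.05, 0.05, 0.05, 0.05, 0.05, 0.05, 0.05]'

```text
t: 21.12
eef_pos: [558.0, -28.5, 370.3]
tool_rot: [[-0.999, -0.038, -0.013], [-0.038, 0.999, 0.009], [0.012, 0.009, -1.0]]
contact_force: [-0.3, -0.4, -1.2]
finger_gap: 22.8
```

```bash
python3 -c "
from h import *
plan([557.8,219.8,345],None,7)"
```

```text
q [-0.26  0.42  1.44  0.01  1.3  -1.87] p [558.  -28.5 370.3] step mm 35.7
xyz [[-0.009, 0.236, 0.026], [-0.009, 0.236, 0.026], [-0.009, 0.236, 0.026], [-0.009, 0.236, 0.026], [-0.009, 0.236, 0.026], [-0.009, 0.236, 0.026], [-0.009, 0.236, 0.026]]
rot [0.0, 0.0, 0.0]
```

>>> servo_tool --xyz '[[-0.01, 0.22, 0.01], [-0.01, 0.22, 0.01], [-0.01, 0.22, 0.01], [-0.01, 0.22, 0.01], [-0.01, 0.2, 0.01], [-0.01, 0.12, 0.01], [-0.01, 0.06, 0], [0, 0, 0], [0, 0, 0]]' --delta_rot '[[0, 0, 0], [0, 0, 0], [0, 0, 0], [0, 0, 0], [0, 0, 0], [0, 0, 0], [0, 0, 0], [0, 0, 0], [0, 0, 0]]' --hand '[0.05, 0.05, 0.05, 0.05, 0.05, 0.05, 0.05, 0.05, 0.05]'

```text
t: 21.87
eef_pos: [557.9, 176.0, 357.7]
tool_rot: [[-0.999, -0.043, -0.021], [-0.043, 0.999, 0.009], [0.021, 0.01, -1.0]]
contact_force: [0.6, 0.2, -1.2]
finger_gap: 22.4
```

```bash
python3 -c "
from h import *
plan([557.8,219.8,345],97,4)"
```

```text
q [ 0.1   0.49  1.37  0.01  1.3  -1.51] p [557.9 176.  357.7] step mm 11.4
xyz [[-0.003, 0.073, 0.022], [-0.005, 0.073, 0.022], [-0.006, 0.073, 0.021], [-0.007, 0.073, 0.021]]
rot [0.027, -0.051, -0.197]
```

>>> servo_tool --xyz '[[0, 0.1, 0.02], [0, 0.1, 0.02], [-0.01, 0.06, 0.02], [-0.01, 0.03, 0.02], [0, 0, 0], [0, 0, 0], [0, 0, 0]]' --delta_rot '[[0.03, -0.06, 0], [0.03, -0.06, 0], [0.03, -0.06, 0], [0, 0, 0], [0, 0, 0], [0, 0, 0], [0, 0, 0]]' --hand '[0.05, 0.05, 0.05, 0.05, 0.05, 0.05, 0.05]'

```text
t: 22.45
eef_pos: [561.0, 213.6, 344.8]
tool_rot: [[-0.999, -0.035, -0.003], [-0.035, 0.999, -0.001], [0.003, -0.001, -1.0]]
contact_force: [-0.1, 0.0, -1.6]
finger_gap: 22.7
```

```bash
python3 - <<'E'
from h import *
o,p,R=state();print(p,o["contact_force"],o["finger_gap"],R[:,2],o["qd"])
s=snap("scene","s5.png")[:,:,::-1]
cv2.imwrite("pics/s5c.png",cv2.resize(s[60:340,220:540],(686,600),interpolation=cv2.INTER_CUBIC))
for d in robot.mark_of("cap","scene"): print(d["score"],w("scene",d["location"]))
for d in robot.mark_of("slat_a","scene"): print(d["score"],w("scene",d["location"]))
E
```

```text
[561.03631018 213.60766485 344.78736101] [-0.10333913  0.03813778 -1.60018111] 22.72338368037859 [-0.00311001 -0.00147021 -0.99999408] [-1.58005324e-02 -1.91396648e-03  4.58834672e-05 -2.78137564e-03
 -3.47611816e-05 -5.79684986e-03]
0.64 [558.92540204 212.00723405 153.92162565]
0.29 [6.50386954e+02 4.73886614e+02 6.44083145e-01]
0.81 [548.28825328 261.85613003  37.13503124]
0.54 [561.38831455 177.9196903   36.54133164]
```

View pics/s5c.png

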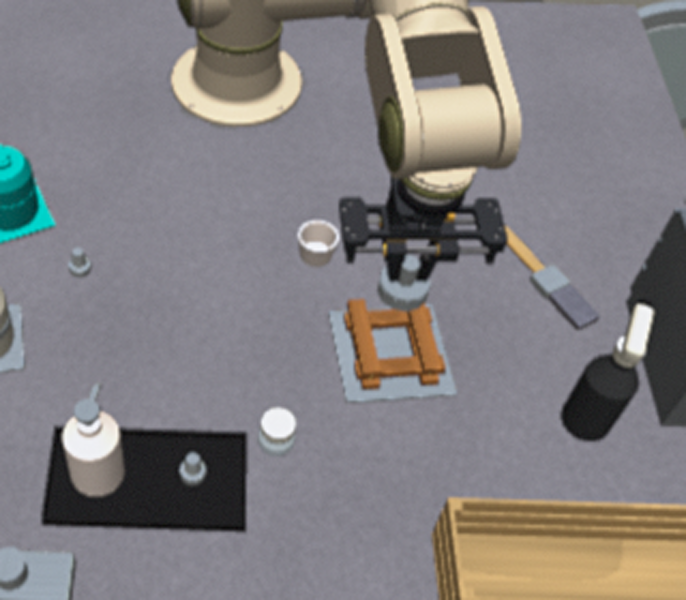

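>>> servo_tool --xyz '[[0, 0, 0], [0, 0, 0], [0, 0, 0], [0, 0, 0]]' --delta_rot '[[0, 0, 0], [0, 0, 0], [0, 0, 0], [0, 0, 0]]' --hand '[0.05, 0.05, 0.05, 0.05]'

```text
t: 22.93
eef_pos: [561.0, 213.2, 345.5]
tool_rot: [[-0.999, -0.034, -0.002], [-0.034, 0.999, -0.001], [0.002, -0.001, -1.0]]
contact_force: [0.1, -0.5, -0.4]
finger_gap: 22.4
```

```bash
python3 -c "
from h import *
print(robot.observe()['qd'].round(4));print(robot.job_done())"
```

```text
[ 0.0001 -0.0006  0.0014  0.0022 -0.0003  0.0019]
the job is handed in; nothing more can be done
None
```

I laid both loose slats as the stand's third layer, unscrewed the cap and handed the job in with the gripper holding it above the stand. No verdict was reported. The clock stood at about 23 s of the 72 s allowed.

- **Slats:** In the top view after placing, the layer's outline was 121 x 118 mm, turned 6.8° like the stand, with its centre about 2 mm off the stand's. A later network reading put one slat at about y = 262 mm and the other at about y = 178 mm. That is a few mm off the aim and within what the network can resolve.
- **Cap thread:** Turning clockwise seen from above stopped dead at about 30°, with 0.81 N m at the wrist, and the grip may have slipped slightly there. Turning back counter-clockwise was free, and the cap lifted off at about 87° from its start.
- **Final hold:** The tool is about 7 mm from the stand's middle, upright and at rest. The cap's rim is at about z = 146 mm from the arm's pose and 154 mm from the network, so roughly 100 mm above the slats.
- **Bystanders:** All looked unmoved in the last picture I viewed; I did not re-measure them. The second nozzle, dispenser, spray bottle, dish, jar and brush were in that view.
- **Force reading:** The cap's weight showed only weakly in the force (-0.4 to -1.6 N, noisy). Proof that it is held comes from the pictures and the 22 to 23 mm finger opening.

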